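# Lock and leak-check an anaerobic chamber

## Robot

A 7-joint arm with a two-finger parallel gripper is mounted at the origin on a cart in front of the work surface, level with it; the furniture and walls round the work are solid. World frame = base frame: x ahead of the robot, y to its left, z up, the work surface at z = 0. Lengths are in m, angles in rad, forces in N, time in s.
With the tool pointing down it reaches from about 0.425 to 0.95 m from the base axis. Payload 4.7 kg.
Tool frame: the origin (TCP) lies on the centre line of the jaws, within the pads' length; the fingertips stand robot.nose_length ahead of it and the grasp point (between the pads) lies 8 mm behind it (robot.nose_length is the distance from the TCP to the fingertips, in m); z points along the fingers, x is the direction in which the jaws open and shut, and the axes are right-handed (so a half turn about z gives the same grasp; the last joint's range is limited). The gripper opens to 85 mm and grips with 20 to 120 N. Pads are 22 mm wide; open, the fingers measure 114 mm over their backs; the gripper's body (76 mm by 85 mm) begins 54 mm behind the grasp point. The pads swing forward as they close: fully open they stand 13 mm farther back than shut.
Start: joints at [-1.159, 0.469, -0.049, 1.532, 0.024, 1.141, -0.082], TCP at [0.288, 0.611, 0.242] pointing down, gripper open.
Joint ranges: [-2.59, 2.59], [-0.33, 1.99], [-1.39, 1.29], [0.1, 2.45], [-1.04, 4.18], [0.21, 1.99], [-2.66, 2.66]. Speed limits (rad/s): [2.57, 2.57, 3.14, 3.14, 3.14, 3.14, 3.14].

## Interface

Orientations are given as [roll, pitch, yaw] about the fixed x, y, z axes, in that order (R = Rz(yaw) Ry(pitch) Rx(roll)).
In Python, from plant import robot gives the robot as it stands. Calls block until the motion is done:
- robot.goto(position, orientation): joint-space move of the TCP to a pose.
- robot.move_straight(position, vel=0.15, attitude=None, contact_N=None): straight line of the TCP; attitude=None keeps the orientation; vel is the mean speed in m/s. With contact_N (N) it stops when the force on the tool has changed by that much, and returns True; else False.
- robot.move_joints(angles): joint-space move.
- robot.grip(opening, strength=None): opening from 0.0 (shut) to 1.0 (fully open); strength is the grip in N (None keeps the last); returns when the fingers have stopped.
- robot.sleep(seconds).
- robot.inverse_kinematics(position, orientation): joint angles nearest the present ones, or None.
- robot.sense(): the state.
- robot.grab_frame(name): name is "scene" or "top" or "wrist"; returns a dict with "image" (480x640x3 uint8, red, green, blue), "range_z" (480x640 float32, m along the optical axis (not along the pixel's ray), 0 where there is no reading), "fx", "fy", "cx", "cy" (pixels), "dist_coeffs" ([k1, k2, p1, p2, k3] as OpenCV has them; the pictures are not rectified), "R" (3x3) and "t" (3): a world point X has camera coordinates R X + t. Camera axes: x right, y down, z forward; pixel columns grow to the right and rows downward; lengths in m; the calibration is good to about 2 mm. A picture is of the moment at which its call begins.
A pose or a line that the arm cannot do raises robot.IKError and nothing moves.
- robot.close_job(): hands the job in, once; it reports no verdict.
The state is a dict: "t": time; "joint_pos": joint angles; "joint_velocities": joint speeds; "effort": joint torques, N m; "tcp_pos": TCP position; "tcp_rot": TCP orientation; "wrist_force": force on the tool from outside, world axes, zero at the start; "torque": the same for the moment, N m; "opening": opening from 0.0 (shut) to 1.0 (fully open).
Only numpy, scipy, OpenCV 4.12 (cv2) and the standard library are available. Lean on these libraries where they do the work, as an engineer would, in place of code of your own. Each camera call takes 0.05 s, during which the arm holds its last target. There are 200 camera calls.

## Task

Swing the clamp frame of the small anaerobic chamber fully down onto its window and push the headed locking pin through the fork and the frame's tongue until its shoulder is home. Then take the leak-detector pen from its stand and guide its tip slowly (4 to 5 cm/s), about a centimetre above the black gasket strip and with the pen square to the sloping window, all the way round the gasket: from the lower left corner as you face the window up the left side, across the top, down the right side and back along the bottom to the start. Put the pen back upright and fully down in its stand, without shoving the bottle, beaker and timer about or knocking the pen against the window.

Things in the scene. Friction and masses are not known exactly. Their poses are not given: they have to be found in the camera images.
- chamber: Grey wedge-shaped box, fixed, 150 deep (x) x 180 wide (y) mm, 55 high in front, 160 at the rear; the top slopes 35 degrees down to the front. Origin: centre of its underside, on the worktop; x to its rear (away from the robot, turned by its yaw), y left, z up. Steel fork on its front face, see pin_hole.
- pin_hole (a point): Middle of the fork, on the axis (along y) of its holes, at x -114, y 0, z 67 mm of the chamber; axes as the chamber's. Two upright ears 8 mm thick, faces 9 and 17 mm either side of this point, x -72 to -131, z 50 to 84, with 13 mm holes. With the frame down the 13 mm hole of its tongue lines up here.
- window: Clear pane on the slope, edged by a black gasket strip. Origin: its centre, level with the gasket's top; x up the slope, y left, z square to the pane (35 degrees off vertical). The strip in sight is 7 mm wide; its middle line is a rectangle x +-44, y +-54, z 0 mm. The pane is 1.5 mm lower; bars of the closed frame rise 6 mm from x +-48, y +-58 out.
- clamp_frame (a joint): Clamp frame's hinge, rad: 0 = fully down, growing as the front lifts; starts 0.6 to 1.1. Stiff: stays where left, yields to 1 to 3 N pressed down on the front bar. Hinge line: along the window's y at its x 80, z 3 mm. Flat aluminium ring 140 x 160 mm, 6 thick, bars 22 wide; a steel tongue 12 mm thick, 24 high, juts out in front at y 0 and drops into the fork.
- frame_front (a point): Middle of the upper face of the clamp frame's front bar (22 x 160 mm, free to press on from 25 to 75 mm either side of here); moves with the frame, 139 mm from the hinge line. Axes: x towards the hinge, y along the bar to the left, z square to the frame.
- lock_pin: Loose pin on the worktop, front left, 70 g. Origin: on its axis at the shoulder (face of a 24 mm collar, 4 thick); x along the steel stem to the nose: 10 mm thick, 54 long, last 10 tapering to 5. Black block handle x -4 to -44, 22 wide (y), 26 high; axis 13 mm above the worktop. Enters from either side; home = shoulder on the ear's outer face.
- leak_pen: Cordless leak-detector pen, 165 mm long, 90 g, upright in its stand. Origin: its tip; z along the pen from the tip to its top. Steel nozzle 8 mm thick at the tip, 16 above (z 0 to 75), black collar 38 wide (z 75 to 80), round white handle 26 thick with a dark grip band (z 80 to 165).
- pen_stand: Fixed pen stand: dark round foot 84 mm wide, 12 high, with an upright tube, 32 mm outside, 24 inside, open rim 95 mm above the worktop. Origin: centre of its underside. The pen hangs in it with its collar on the rim, its tip 20 mm above the worktop.
- bottle: Bystander: brown dropper bottle, 38 mm wide, 111 mm high; origin at the centre of its underside.
- beaker: Bystander: small glass beaker, 45 mm wide, 58 mm high; origin at the centre of its underside.
- bench_timer: Bystander: flat white timer, 58 x 62 x 20 mm; origin at the centre of its underside.
Mind the look-alikes: they are no part of the job. Leave any green look-alike of the lock_pin alone.

How it is judged:
On the way, in this order (a step that is already met when the one before it is completed fails the run):
1. The pin is through fork and tongue, its shoulder at the fork's ear (within 6 mm), with the clamp frame fully down (within 0.03 rad) (value of joint clamp_frame below 0.03 rad and y of lock_pin in the frame of chamber between -0.023 and 0.023 m and x of lock_pin in the frame of chamber between -0.12 and -0.108 m and z of lock_pin in the frame of chamber between 0.06 and 0.074 m and angle between the x axis of lock_pin and the y axis of chamber, either way round below 0.17 rad), for 0.2 s.
2. The pen's tip passes the lower left corner of the gasket: within 10 mm of the strip's middle line, 0 to 18 mm above it, the pen square to the window within 15 degrees, slower than 10 cm/s (all of step 1 and x of leak_pen in the frame of window between -0.054 and -0.034 m and y of leak_pen in the frame of window between 0.044 and 0.064 m and z of leak_pen in the frame of window between 0 and 0.018 m and angle between the z axis of leak_pen and the z axis of window, either way round below 0.26 rad and linear speed of leak_pen below 0.1 m/s), for 0.04 s.
3. The pen's tip passes the middle of the left side of the gasket: within 10 mm of the strip's middle line, 0 to 18 mm above it, the pen square to the window within 15 degrees, slower than 10 cm/s (all of step 1 and x of leak_pen in the frame of window between -0.01 and 0.01 m and y of leak_pen in the frame of window between 0.044 and 0.064 m and z of leak_pen in the frame of window between 0 and 0.018 m and angle between the z axis of leak_pen and the z axis of window, either way round below 0.26 rad and linear speed of leak_pen below 0.1 m/s), for 0.04 s.
4. The pen's tip passes the upper left corner of the gasket: within 10 mm of the strip's middle line, 0 to 18 mm above it, the pen square to the window within 15 degrees, slower than 10 cm/s (all of step 1 and x of leak_pen in the frame of window between 0.034 and 0.054 m and y of leak_pen in the frame of window between 0.044 and 0.064 m and z of leak_pen in the frame of window between 0 and 0.018 m and angle between the z axis of leak_pen and the z axis of window, either way round below 0.26 rad and linear speed of leak_pen below 0.1 m/s), for 0.04 s.
5. The pen's tip passes the middle of the upper side of the gasket: within 10 mm of the strip's middle line, 0 to 18 mm above it, the pen square to the window within 15 degrees, slower than 10 cm/s (all of step 1 and x of leak_pen in the frame of window between 0.034 and 0.054 m and y of leak_pen in the frame of window between -0.01 and 0.01 m and z of leak_pen in the frame of window between 0 and 0.018 m and angle between the z axis of leak_pen and the z axis of window, either way round below 0.26 rad and linear speed of leak_pen below 0.1 m/s), for 0.04 s.
6. The pen's tip passes the upper right corner of the gasket: within 10 mm of the strip's middle line, 0 to 18 mm above it, the pen square to the window within 15 degrees, slower than 10 cm/s (all of step 1 and x of leak_pen in the frame of window between 0.034 and 0.054 m and y of leak_pen in the frame of window between -0.064 and -0.044 m and z of leak_pen in the frame of window between 0 and 0.018 m and angle between the z axis of leak_pen and the z axis of window, either way round below 0.26 rad and linear speed of leak_pen below 0.1 m/s), for 0.04 s.
7. The pen's tip passes the middle of the right side of the gasket: within 10 mm of the strip's middle line, 0 to 18 mm above it, the pen square to the window within 15 degrees, slower than 10 cm/s (all of step 1 and x of leak_pen in the frame of window between -0.01 and 0.01 m and y of leak_pen in the frame of window between -0.064 and -0.044 m and z of leak_pen in the frame of window between 0 and 0.018 m and angle between the z axis of leak_pen and the z axis of window, either way round below 0.26 rad and linear speed of leak_pen below 0.1 m/s), for 0.04 s.
8. The pen's tip passes the lower right corner of the gasket: within 10 mm of the strip's middle line, 0 to 18 mm above it, the pen square to the window within 15 degrees, slower than 10 cm/s (all of step 1 and x of leak_pen in the frame of window between -0.054 and -0.034 m and y of leak_pen in the frame of window between -0.064 and -0.044 m and z of leak_pen in the frame of window between 0 and 0.018 m and angle between the z axis of leak_pen and the z axis of window, either way round below 0.26 rad and linear speed of leak_pen below 0.1 m/s), for 0.04 s.
9. The pen's tip passes the middle of the lower side of the gasket: within 10 mm of the strip's middle line, 0 to 18 mm above it, the pen square to the window within 15 degrees, slower than 10 cm/s (all of step 1 and x of leak_pen in the frame of window between -0.054 and -0.034 m and y of leak_pen in the frame of window between -0.01 and 0.01 m and z of leak_pen in the frame of window between 0 and 0.018 m and angle between the z axis of leak_pen and the z axis of window, either way round below 0.26 rad and linear speed of leak_pen below 0.1 m/s), for 0.04 s.
10. The pen's tip passes the lower left corner again of the gasket: within 10 mm of the strip's middle line, 0 to 18 mm above it, the pen square to the window within 15 degrees, slower than 10 cm/s (all of step 2), for 0.04 s.
At the end, for the whole second after the job is handed in: Frame down (within 0.03 rad); pin through fork and tongue, shoulder within 6 mm of an ear, axis within 6 mm and 10 degrees of the holes; pen in its stand (tip within 10 mm of the stand's axis, 12 to 25 mm above the worktop, within 6 degrees of upright); pin and pen released and at rest (all of step 1 and horizontal distance between leak_pen and pen_stand below 0.01 m and z of leak_pen in the frame of pen_stand between 0.012 and 0.025 m and angle between leak_pen's own z axis and vertical below 0.1 rad and linear speed of each of leak_pen, lock_pin below 0.01 m/s); the robot touches nothing.
It fails at once if The bottle, the beaker or the timer is shoved more than 30 mm (distance of any of bottle, beaker, bench_timer from where it was at the start of the episode above 0.03 m).
It fails at once if The pen is knocked against the window or its gasket with more than 10 N (contact force between leak_pen and window above 10 N).
It fails at once if The pen moves faster than 15 cm/s while its tip is within 12 mm above the window (x of leak_pen in the frame of window between -0.06 and 0.06 m and y of leak_pen in the frame of window between -0.07 and 0.07 m and z of leak_pen in the frame of window between -0.01 and 0.012 m and linear speed of leak_pen above 0.15 m/s).
It fails at once if The pen's tip leaves the gasket inwards: it is over the middle of the pane (more than 16 mm inside the strip's middle line), less than 12 mm above it (x of leak_pen in the frame of window between -0.028 and 0.028 m and y of leak_pen in the frame of window between -0.038 and 0.038 m and z of leak_pen in the frame of window between -0.01 and 0.012 m).
It also fails if it takes over 72 s, if anything falls off the work surface, if the arm or the gripper's body presses on something with over 40 N, if the wrist force passes 120 N, or if a joint passes its speed limit or range.

## Working session

There is one attempt and no reset: what is moved stays moved. The work goes in short steps, each a Python script; the robot and the scene stay as the last script left them, time stands still between calls to the robot, and variables do not carry over. Pictures are saved under pics/ and viewed, about 8 in all and at most 12, crops included, and the job is handed in when it is done.

```bash
ls; mkdir -p pics
cat > h.py <<'E'
import numpy as np, cv2, pickle
from plant import robot
def snap(n,tag):
    f=robot.grab_frame(n); pickle.dump(f,open(f'pics/{tag}.pkl','wb'))
    cv2.imwrite(f'pics/{tag}.png',f['image'][:,:,::-1]); return f
def load(tag): return pickle.load(open(f'pics/{tag}.pkl','rb'))
def ray(f,uv):
    K=np.array([[f['fx'],0,f['cx']],[0,f['fy'],f['cy']],[0,0,1]])
    p=cv2.undistortPoints(np.array(uv,float).reshape(-1,1,2),K,np.array(f['dist_coeffs'])).reshape(-1,2)
    R=np.array(f['R']);t=np.array(f['t'])
    return -R.T@t, np.c_[p,np.ones(len(p))]@R
def onz(f,uv,z):
    o,d=ray(f,uv); return o+d*((z-o[2])/d[:,2])[:,None]
def depth(f,uv):
    o,d=ray(f,uv); uv=np.array(uv).reshape(-1,2).astype(int)
    return o+d*f['range_z'][uv[:,1],uv[:,0]][:,None]
def proj(f,X):
    K=np.array([[f['fx'],0,f['cx']],[0,f['fy'],f['cy']],[0,0,1]])
    return cv2.projectPoints(np.array(X,float).reshape(-1,1,3),cv2.Rodrigues(np.array(f['R']))[0],np.array(f['t'],float),K,np.array(f['dist_coeffs']))[0].reshape(-1,2)
E
python3 - <<'E'
from h import *
for n in('scene','top'):
    f=snap(n,n+'0'); print(n,-np.array(f['R']).T@f['t'],f['fx'])
s=robot.sense();print(s,robot.nose_length)
E
```

```text
pics
scene [ 0.0782497  -0.23709408  0.88432562] 545.7905945800202
top [0.31912234 0.21187506 1.10299414] 535.9730575720563
{'t': 0.1, 'joint_pos': array([-1.15891295,  0.46937693, -0.04861993,  1.53354909,  0.02412561,
        1.14097371, -0.08230696]), 'joint_velocities': array([-2.41671804e-05, -7.57053212e-04, -2.10606015e-04, -2.86184898e-03,
        4.93772287e-04, -7.97973891e-04, -4.74913856e-06]), 'effort': array([ 2.58193531e-04, -5.11514461e+01, -4.72886825e-02, -2.38393039e+01,
        1.07326629e-02,  4.35083726e-03, -1.95842915e-06]), 'tcp_pos': array([0.28775863, 0.61005289, 0.24136627]), 'tcp_rot': array([3.14152303e+00, 1.71903643e-03, 1.13006738e+00]), 'wrist_force': array([0.46912472, 0.77574896, 0.4245562 ]), 'torque': array([-0.03638827, -0.00277673,  0.00918848]), 'opening': 0.9982302587136191} 0.011
```

View pics/scene0.png

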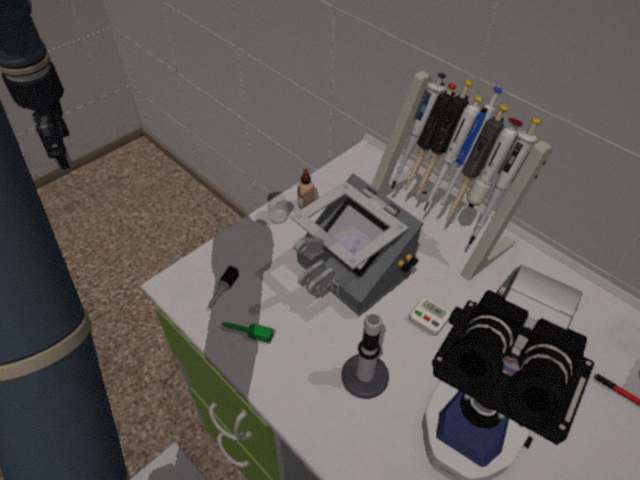

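View pics/top0.png

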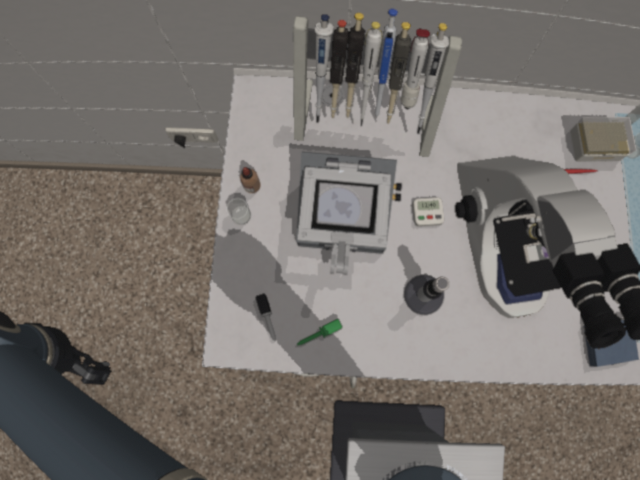

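The scene view shows the chamber with its frame raised (~(345,235)), the pen in its stand (370,345), a black-handled pin (230,277) and a green pin (262,332). In the top view those are the fork (342,255), stand foot (425,294), black pin (264,304)→(274,338) and green pin (335,326). The black pin, front left, fits lock_pin; the green one is the look-alike. Next I'll measure and take one enlarged crop to confirm.

Run:
```python
from h import *
T=load('top0');S=load('scene0')
a=cv2.resize(T['image'][235:385,200:350],(400,400),interpolation=2)
b=cv2.resize(S['image'][190:340,195:345+50],(533,400),interpolation=2)
b=b[:,:400]
cv2.imwrite('pics/crop1.png',np.hstack([a,b])[:,:,::-1])
# pin handle
for f,n,(x0,x1,y0,y1) in((T,'top',(250,280,290,320)),(S,'scene',(212,245,260,300))):
    im=f['image'].max(2)[y0:y1,x0:x1]; m=(im<45).astype(np.uint8)
    k,l,st,c=cv2.connectedComponentsWithStats(m); i=1+np.argmax(st[1:,4]); 
    cs,_=cv2.findContours((l==i).astype(np.uint8),0,1); r=cv2.minAreaRect(np.vstack(cs)+[x0,y0]); print(n,'handle',r,onz(f,[r[0]],.024)[0], onz(f,cv2.boxPoints(r),.024)[:,:2].round(4).tolist())
print('stem tip',onz(T,[[274,338]],.013))
# clouds
for f,n in((T,'top'),(S,'scene')):
    v,u=np.mgrid[0:480,0:640]; uv=np.c_[u.ravel(),v.ravel()]
    P=depth(f,uv).reshape(480,640,3); np.save('pics/P'+n,P)
    for nm,(uu,vv) in ({'table':(290,270),'foot':(412,300),'timer':(428,218),'green':(333,327)} if n=='top' else {'table':(300,380),'foot':(352,378),'timer':(428,318)}).items():
        print(n,nm,P[vv,uu].round(4))
# white pen top / foot
for f,n,(x0,x1,y0,y1) in((T,'top',(395,455,265,325)),(S,'scene',(335,395,330,400))):
    P=np.load('pics/P'+n+'.npy')[y0:y1,x0:x1]
    foot=(abs(P[...,2]-.012)<.006)&(f['image'][y0:y1,x0:x1].max(2)<90)
    cs,_=cv2.findContours(foot.astype(np.uint8),0,1); c=max(cs,key=cv2.contourArea)+[x0,y0]
    w=onz(f,c.reshape(-1,2),.012)[:,:2]; print(n,'foot circle',cv2.minEnclosingCircle(w.astype(np.float32)),len(c))
    q=P[(P[...,2]>.155)]; print('pen top',len(q),np.median(q,0) if len(q) else 0)
```

```text
top handle ((262.632080078125, 303.46221923828125), (17.994230270385742, 10.02731990814209), 74.05460357666016) [0.40701303 0.34552312 0.024     ] [[0.4207, 0.3615], [0.4275, 0.3424], [0.3934, 0.3297], [0.3866, 0.3486]]
scene handle ((229.57687377929688, 275.88458251953125), (13.035452842712402, 19.137157440185547), 33.690067291259766) [0.40773121 0.34014615 0.024     ] [[0.3863, 0.3463], [0.4255, 0.363], [0.4295, 0.3339], [0.3905, 0.3181]]
stem tip [[0.33990493 0.31841752 0.013     ]]
top table [ 0.4822  0.2973 -0.0014]
top foot [0.4332 0.043  0.0115]
top timer [0.6053 0.0159 0.0225]
top green [0.3687 0.2014 0.0291]
scene table [0.3631 0.0916 0.0013]
scene foot [0.428  0.0287 0.0084]
scene timer [0.6156 0.0108 0.0151]
top foot circle ((0.44719749689102173, 0.020230045542120934), 0.04079870134592056) 149
pen top 234 [0.44462323 0.02173958 0.1845002 ]
scene foot circle ((0.44698530435562134, 0.01582520455121994), 0.041820138692855835) 173
pen top 121 [0.43850669 0.00899038 0.16548387]
```

View pics/crop1.png

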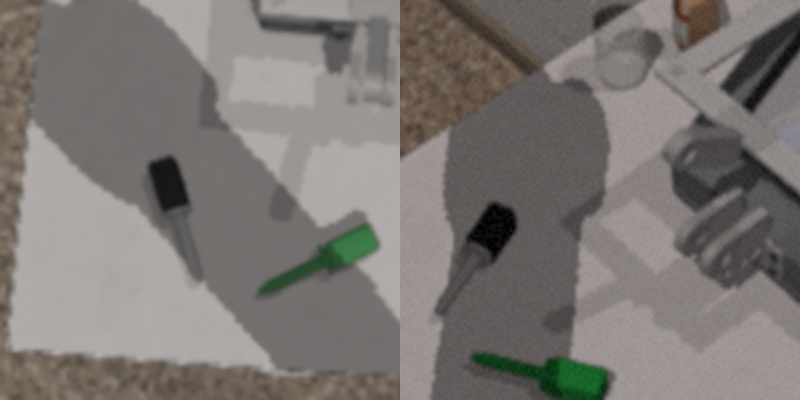

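The crop confirms it: the left black block with a steel stem is the lock pin and the green one is the look-alike. Next is the chamber pose from the clouds.

```bash
cat > fit.py <<'E'
from h import *
P=np.vstack([np.load('pics/P%s.npy'%n).reshape(-1,3) for n in('top','scene')])
PS=np.load('pics/Pscene.npy').reshape(-1,3)
q=PS[(PS[:,2]>.015)&(PS[:,2]<.045)&(PS[:,0]>.45)&(PS[:,0]<.75)&(PS[:,1]>.05)&(PS[:,1]<.33)]
g=np.histogram2d(q[:,0],q[:,1],bins=[np.arange(.45,.75,.015),np.arange(.05,.33,.015)])[0].astype(int)
print('rows x from .45, cols y from .05');print(g)
T=load('top0')
for nm,uv,z in(('bottle',(250,180),.08),('beaker',(239,212),.03),('gasket corners',[(316,181),(377,182),(374,231),(315,229)],.11),('ears',[(333,272),(348,272)],.07)):
    print(nm,onz(T,uv,z).round(3).tolist())
# frame ring bright points
PT=np.load('pics/Ptop.npy')
for uv in((305,190),(302,230),(386,190),(383,232),(343,235),(345,205),(320,243),(370,245)): print(uv,PT[uv[1],uv[0]].round(3))
E
python3 fit.py
python3 - <<'E'
from h import *
f=robot.grab_frame('wrist');s=robot.sense()
from scipy.spatial.transform import Rotation as R
A=R.from_euler('xyz',s['tcp_rot']).as_matrix(); c=-np.array(f['R']).T@f['t']
print(A.T@(c-s['tcp_pos']), A.T@np.array(f['R']).T, f['fx'])
E
```

```text
rows x from .45, cols y from .05
[[ 0  0  0  0  0  0  0  0  0  0  0  0  0  0  0  0  0  0]
 [ 0  0  0  0  0  0  0  0  0  0  0  0  0  0  0  0  0  0]
 [ 0  0  0  0  0  0  0  0  6  0  4  0  0  0  0  0  0  0]
 [ 0  0  0  0  0  0  0  0 13  0  0  0  0  0  0  0  0  0]
 [ 0  0  0  0  0  0  0  1 11  0  0  0  0  0  0  0  0  0]
 [ 0  0  0 41 58 56 58 65 32  4  0  0 11 43 48 22  0  0]
 [ 0  0  0 44  0  0  0  0  0  0  0  0  0  0  0  0  0  0]
 [ 0  0  0 40  0  0  0  0  0  0  0  0  0  0  0  0  0  0]
 [ 0  0  0 48  0  0  0  0  0  0  0  0  0  0  0  0  0  0]
 [ 0  0  0 41  0  0  0  0  0  0  0  0  0  0  0  0  0  0]
 [ 0  0  0 43  0  0  0  0  0  0  0  0  0  0  0  0  0  0]
 [ 0  0  0 42  0  0  0  0  0  0  0  0  0  0  0  0  0  0]
 [ 0  0  0 45  0  0  0  0  0  0  0  0  0  0  0  0  0  0]
 [ 0  0  0 29  0  0  0  0  0  0  0  0  0  0  0  0  0  0]
 [ 0  0  0 19  0  0  0  0  0  0  0  0  0  0  0  0  0  0]
 [ 0  0  0  4  0  0  0  0  0  0  0  0  0  0  0  0  0  0]
 [ 0  0  0  0  0  0  0  0  0  0  0  0  0  0  0  0  0  0]
 [ 0  0  0  0  0  0  0  0  0  0  0  0  0  0  0  0  0  0]
 [ 0  0  0  0  0  0  0  0  0  0  0  0  0  0  0  0  0  0]]
bottle [[0.647, 0.385, 0.08]]
beaker [[0.592, 0.41, 0.03]]
gasket corners [[0.643, 0.251, 0.11], [0.648, 0.133, 0.11], [0.55, 0.135, 0.11], [0.547, 0.247, 0.11]]
ears [[0.473, 0.208, 0.07], [0.475, 0.179, 0.07]]
(305, 190) [0.607 0.268 0.164]
(302, 230) [0.532 0.268 0.164]
(386, 190) [0.617 0.12  0.161]
(383, 232) [0.536 0.123 0.166]
(343, 235) [0.526 0.194 0.166]
(345, 205) [0.599 0.193 0.107]
(320, 243) [0.532 0.237 0.057]
(370, 245) [0.511 0.145 0.164]
[ 8.94595985e-05 -6.80552510e-02 -1.31632586e-01] [[ 9.99999726e-01 -4.22264980e-04 -6.07875480e-04]
 [ 5.70580887e-04  9.62933306e-01  2.69738989e-01]
 [ 4.71442217e-04 -2.69739262e-01  9.62933283e-01]] 339.58923993108664
```

```bash
cat > fit2.py <<'E'
from h import *
P=np.load('pics/Pscene.npy').reshape(-1,3)
q=P[(P[:,2]>.012)&(P[:,2]<.05)]
fr=q[(q[:,0]>.51)&(q[:,0]<.55)&(((q[:,1]>.11)&(q[:,1]<.17))|((q[:,1]>.235)&(q[:,1]<.27)))]
rt=q[(q[:,1]>.09)&(q[:,1]<.115)&(q[:,0]>.55)&(q[:,0]<.66)]
def lf(p):
    v=cv2.fitLine(p[:,:2].astype(np.float32),cv2.DIST_HUBER,0,.001,.001).ravel(); return v
a=lf(fr);b=lf(rt);print('front',a,len(fr),'right',b,len(rt))
print('yaw', np.arctan(-a[0]/a[1]), np.arctan(b[1]/b[0]))
yaw=(np.arctan(-a[0]/a[1])+np.arctan(b[1]/b[0]))/2
ex=np.array([np.cos(yaw),np.sin(yaw)]);ey=np.array([-ex[1],ex[0]])
c=ex*(a[2:]@ex+.075)+ey*(b[2:]@ey+.09);print('centre',c,'yaw',yaw)
# pane contour in top view
T=load('top0');im=T['image'].astype(int);g=im.max(2)
m=np.zeros((480,640),np.uint8);m[170:240,305:390]=(g[170:240,305:390]>95)
k,l,st,cc=cv2.connectedComponentsWithStats(m);i=l[205,330];print(st[i],g[205,315:380:3])
cs,_=cv2.findContours((l==i).astype(np.uint8),0,1);r=cv2.minAreaRect(np.vstack(cs));bx=cv2.boxPoints(r)
n=np.array([-np.sin(.6109)*ex[0],-np.sin(.6109)*ex[1],np.cos(.6109)])
for d in(0,.005):
  p0=np.r_[c,.1075]+d*n
  o,dd=ray(T,np.vstack([bx,[r[0]]])); X=o+dd*(((p0-o)@n)/(dd@n))[:,None]
  up=np.r_[ex*np.cos(.6109),np.sin(.6109)];print(d,np.c_[(X-p0)@up,(X-p0)@np.r_[ey,0]].round(4).tolist())
# slope heights: pane & gasket depth-based offset from slope plane, both cams
for n_ in('top','scene'):
  Q=np.load('pics/P%s.npy'%n_).reshape(-1,3)-np.r_[c,.1075]
  x,y,z=Q@up,Q@np.r_[ey,0],Q@n
  k=(abs(x)<.035)&(abs(y)<.045)&(abs(z)<.03);print(n_,'pane z',np.median(z[k]),k.sum())
  k=(x>-.08)&(x<.08)&(abs(y)<.08)&(z>.02)&(z<.14)
  X,Z=x[k]-.08,z[k]-.006; A=np.arctan2(Z,-X); print('frame ang',np.median(A[np.hypot(X,Z)>.08]))
print('pin hole',c-.114*ex)
E
python3 fit2.py
```

```text
front [0.03165892 0.9994987  0.53067005 0.15263623] 410 right [ 0.99954486 -0.030167    0.6012716   0.10498998] 394
yaw -0.031664208 -0.03017158
centre [0.6070117 0.1948555] yaw -0.030917894
[ 317  183   56   44 2151] [ 35 113 157 157 157 157 156 137 135 136 136 137 149 157 157 146 145 145
 143  52  35 156]
0 [[-0.0497, 0.0515], [0.0331, 0.0504], [0.0333, -0.0522], [-0.0494, -0.0542], [-0.0076, -0.0011]]
0.005 [[-0.0478, 0.0512], [0.0347, 0.0502], [0.0348, -0.0519], [-0.0475, -0.0539], [-0.0059, -0.0011]]
top pane z 0.00615719569621232 1612
frame ang 0.6609882332100312
scene pane z 0.004784976157816239 1296
frame ang 0.6542215956510268
pin hole [0.49306616 0.19837958]
```

```bash
cat >> h.py <<'E'
from scipy.spatial.transform import Rotation as Rot
C=np.array([.607,.195,0]);YAW=-.031;SL=np.radians(35);WD=.007;WX=-.004
def setup():
    global CR,WR,W0
    CR=Rot.from_euler('z',YAW).as_matrix(); WR=CR@Rot.from_euler('y',-SL).as_matrix()
    W0=C+CR@[0,0,.1075]+WR@[WX,0,WD]
setup()
def win(p): return W0+WR@np.array(p,float)
def att(tilt,yaw): # tool down, tool x at yaw before tilting about chamber y; tilt>0 leans top to the robot
    return (CR@Rot.from_euler('y',-tilt).as_matrix()@CR.T@Rot.from_euler('xyz',[np.pi,0,yaw]).as_matrix())
def eul(M): return Rot.from_matrix(M).as_euler('xyz')
E
cat > press.py <<'E'
from h import *
yaw=np.pi/2+YAW; N=robot.nose_length
def pose(th,lift=0,y=.05):
    p=win([.08-.139*np.cos(th)-.003*np.sin(th)*-1*-1, y, .003+.139*np.sin(th)+.003*np.cos(th)])
    M=att(SL-th,yaw); return p-M[:,2]*(N+lift), eul(M)
for y in(np.pi/2+YAW,-np.pi/2+YAW):
  for t in(0.,SL): print(y,t,robot.inverse_kinematics(win([-.05,.05,.02]),eul(att(t,y))))
robot.grip(0.0)
p,e=pose(.70,.05);robot.goto(p,e);print(robot.sense()['t'])
robot.move_straight(pose(.70,.008)[0],vel=.1)
for th in np.arange(.55,-.01,-.11):
    p,e=pose(th); h=robot.move_straight(p,vel=.08,attitude=e,contact_N=30); s=robot.sense(); print(round(th,2),h,s['wrist_force'].round(1),s['tcp_pos']-p)
    if h: break
p,e=pose(0,-.008); print(robot.move_straight(p,vel=.03,contact_N=15)); s=robot.sense(); print('final window z of tip',WR.T@(s['tcp_pos']+Rot.from_euler('xyz',s['tcp_rot']).as_matrix()[:,2]*N-W0),s['wrist_force'],s['t'])
p,e=pose(0,.06); robot.move_straight(p,vel=.15)
# look square at window
M=att(SL,yaw); robot.move_straight(win([-.02,0,.11]),attitude=eul(M),vel=.15)
f=snap('wrist','w1');print(robot.sense()['t'])
f=snap('scene','s1')
E
python3 press.py
```

```text
1.5397963267948966 0.0 [-0.48114011  0.50677613 -0.01545822  1.84466814  0.0105595   0.79022696
  1.03770994]
1.5397963267948966 0.6108652381980153 [-0.95563374  0.42876475  0.34059685  2.22608044  1.45450332  0.24519859
 -0.52904012]
-1.6017963267948965 0.0 [-0.90105794  0.56139401  0.56120028  1.87010427 -0.39689146  0.82265901
 -1.73607228]
-1.6017963267948965 0.6108652381980153 [-0.79592289  0.41418682  0.14344495  2.21714769  1.48018134  0.32688579
  2.60883394]
2.525
0.55 False [-0.1 -0.5  0.5] [0.00056775 0.00040352 0.00103137]
0.44 False [-0.5  0.   0.4] [0.00036415 0.00022016 0.0005887 ]
0.33 False [ 0.5 -0.3 -0.3] [0.00058771 0.00022413 0.00052678]
0.22 False [-1.2 -0.2  0.9] [0.00071614 0.00029385 0.00053805]
0.11 False [0.4 0.4 0.7] [0.00097456 0.00050938 0.00069333]Traceback (most recent call last):
  File "press.py", line 12, in <module>
    p,e=pose(th); h=robot.move_straight(p,vel=.08,attitude=e,contact_N=30); s=robot.sense(); print(round(th,2),h,s['wrist_force'].round(1),s['tcp_pos']-p)
                    ~~~~~~~~~~~~~~~~~~~^^^^^^^^^^^^^^^^^^^^^^^^^^^^^^^^^^^
plant.IKError: the arm cannot follow that straight line within its joint ranges
```

```bash
cat > press2.py <<'E'
from h import *
yaw=np.pi/2+YAW; N=robot.nose_length
def pose(th,lift=0,y=.05):
    p=win([.08-.139*np.cos(th), y, .003+.139*np.sin(th)+.003*np.cos(th)])
    M=att(min(SL-th,.42),yaw); return p-M[:,2]*N+WR[:,2]*lift, eul(M)
print('pen IK')
for y in(0,np.pi/2,np.pi,-np.pi/2):
  for t in(.4,.5,SL):
    M=att(t,y+YAW); r=[robot.inverse_kinematics(win([a,b,.01])-M[:,2]*.132,eul(M)) for a in(-.044,.044) for b in(.054,-.054)]
    print(round(y,2),round(t,2),[None if q is None else [round(q[5],2),round(q[6],2)] for q in r])
for th in (.05,0):
    p,e=pose(th); h=robot.move_straight(p,vel=.08,attitude=e,contact_N=30); s=robot.sense(); print(round(th,2),h,s['wrist_force'].round(1),s['tcp_pos']-p)
p,e=pose(0,-.008); print(robot.move_straight(p,vel=.03,contact_N=12)); s=robot.sense(); print('tip in window',WR.T@(s['tcp_pos']+Rot.from_euler('xyz',s['tcp_rot']).as_matrix()[:,2]*N-W0),s['wrist_force'],s['t'])
p,e=pose(0,.06); robot.move_straight(p,vel=.15)
M=att(.3,yaw); robot.goto(win([-.05,0,.15]),eul(M))
f=snap('wrist','w1');print(robot.sense()['t'])
f=snap('scene','s1')
E
python3 press2.py
```

```text
pen IK
0 0.4 [[np.float64(0.57), np.float64(-0.8)], [np.float64(0.51), np.float64(-0.63)], [np.float64(0.7), np.float64(-0.69)], [np.float64(0.64), np.float64(-0.51)]]
0 0.5 [[np.float64(0.44), np.float64(-0.91)], [np.float64(0.39), np.float64(-0.84)], [np.float64(0.57), np.float64(-0.82)], [np.float64(0.51), np.float64(-0.64)]]
0 0.61 [[np.float64(0.31), np.float64(-1.15)], [np.float64(0.34), np.float64(-1.44)], [np.float64(0.42), np.float64(-0.94)], [np.float64(0.36), np.float64(-0.88)]]
1.57 0.4 [[np.float64(0.62), np.float64(0.56)], [np.float64(0.54), np.float64(0.81)], [np.float64(0.75), np.float64(0.68)], [np.float64(0.67), np.float64(0.93)]]
1.57 0.5 [[np.float64(0.51), np.float64(0.38)], [np.float64(0.43), np.float64(0.58)], [np.float64(0.62), np.float64(0.58)], [np.float64(0.53), np.float64(0.83)]]
1.57 0.61 [[np.float64(0.41), np.float64(0.09)], [np.float64(0.35), np.float64(0.12)], [np.float64(0.49), np.float64(0.37)], [np.float64(0.4), np.float64(0.56)]]
3.14 0.4 [[np.float64(0.64), np.float64(2.06)], [np.float64(0.55), np.float64(2.33)], [np.float64(0.76), np.float64(2.2
[... 384 characters left out ...]
oat64(0.55), np.float64(-1.98)], [np.float64(0.49), np.float64(-1.93)], [np.float64(0.7), np.float64(-1.77)], [np.float64(0.64), np.float64(-1.64)]]
-1.57 0.5 [[np.float64(0.42), np.float64(-2.21)], [np.float64(0.37), np.float64(-2.29)], [np.float64(0.56), np.float64(-1.82)], [np.float64(0.48), np.float64(-1.89)]]
-1.57 0.61 [[np.float64(0.29), np.float64(-2.63)], None, [np.float64(0.39), np.float64(-2.24)], [np.float64(0.33), np.float64(-2.28)]]
0.05 False [ 0.2 -0.2  2.1] [ 0.00216331 -0.00034723  0.00164299]
0 False [-3.4 -1.7 13.6] [ 1.00596263e-03 -8.46589427e-05  1.77010114e-03]
True
tip in window [-0.05701886  0.04993956  0.00677161] [-8.89539043 -1.05150639 15.52533899] 5.8333
6.8833
```

View pics/w1.png

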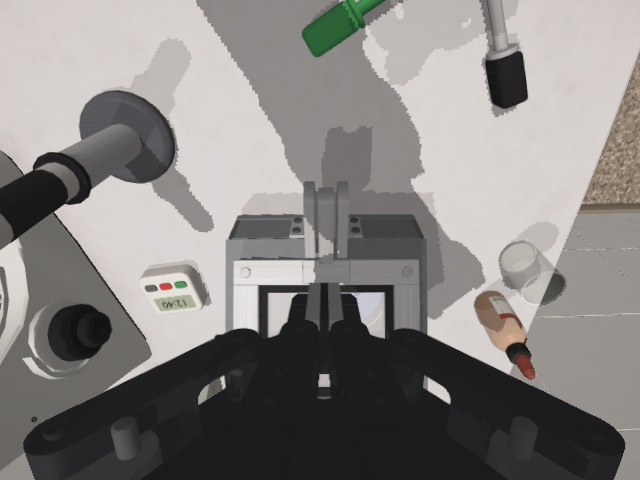

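The frame is down with its tongue in the fork (~(325,220)). The pin is at (500,60) with its handle at (507,80), the green pin is at (335,30) and the stand foot at (127,135). Next I'll check the model points against this image.

Run:
```python
from h import *
f=load('w1'); im=cv2.resize(f['image'][160:310,210:440],None,fx=3.4,fy=3.4,interpolation=2)[:,:,::-1].copy()
pts={'bar':[win([-.07,s*.08,.006]) for s in(1,-1)],'inner':[win([-.048,s*.058,.006]) for s in(1,-1)],
 'chfront':[C+CR@[-.075,s*.09,.055] for s in(1,-1)],'ear':[C+CR@[-.131,s*v,.067] for s in(1,-1) for v in(.009,.017)],
 'eartop':[C+CR@[-.114,s*v,.084] for s in(1,-1) for v in(.009,.017)]}
for (k,P),col in zip(pts.items(),[(0,0,255),(0,255,0),(255,0,0),(255,0,255),(0,200,255)]):
    q=proj(f,P);print(k,q.round(1).tolist())
    for p in q: cv2.circle(im,tuple(((p-[210,160]+.5)*3.4).astype(int)),3,col,-1)
cv2.imwrite('pics/w1c.png',im)
# pen stand foot & pin from wrist
```

```text
bar [[418.8, 258.6], [231.6, 259.1]]
inner [[393.4, 284.6], [257.1, 285.0]]
chfront [[425.7, 238.8], [224.6, 239.3]]
ear [[336.7, 186.2], [347.0, 186.2], [313.4, 186.3], [303.1, 186.4]]
eartop [[337.0, 216.1], [347.6, 216.1], [313.3, 216.2], [302.8, 216.2]]
```

View pics/w1c.png

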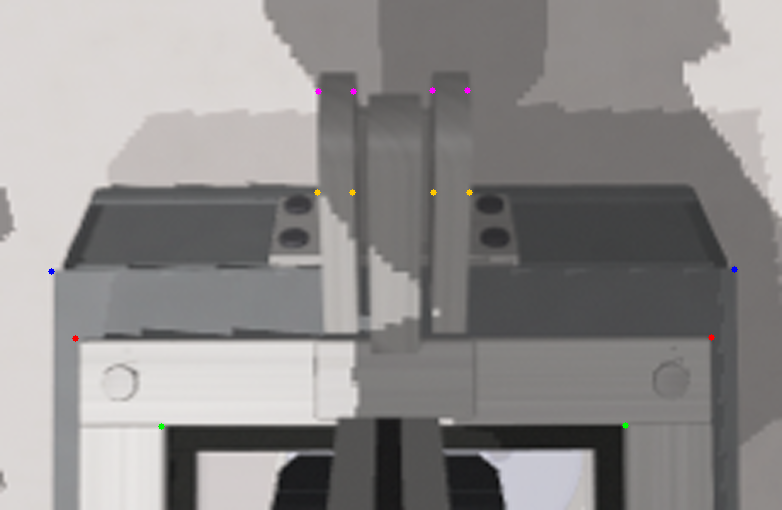

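Model and image agree within about 1 px, so I shift y by +0.7 mm. Next I go above the pin and look.

```bash
sed -i 's/C=np.array(\[.607,.195,0\])/C=np.array([.607,.1957,0])/' h.py
cat > pinlook.py <<'E'
from h import *
def handle(f,box):
    x0,x1,y0,y1=box; P=None
    im=f['image'].max(2)[y0:y1,x0:x1]; m=(im<50).astype(np.uint8)
    k,l,st,c=cv2.connectedComponentsWithStats(m); i=1+np.argmax(st[1:,4]); print(st[i])
    cs,_=cv2.findContours((l==i).astype(np.uint8),0,1); r=cv2.minAreaRect(np.vstack(cs)+[x0,y0]); return r
f=load('w1'); r=handle(f,(480,535,35,115)); print(r, onz(f,[r[0]],.02))
yaw=np.radians(-69); M=Rot.from_euler('xyz',[np.pi,0,yaw]).as_matrix()
p=np.array([.407,.3445,.17])+M[:,1]*.075
print(robot.inverse_kinematics(p,eul(M)))
robot.goto(p,eul(M)); robot.grip(.7)
f=snap('wrist','w2'); s=robot.sense();print(s['t'],proj(f,[.407,.3445,.026]))
E
python3 pinlook.py
```

```text
[   5   17   42   56 1758]
((506.77569580078125, 80.24595642089844), (52.923301696777344, 37.63896942138672), 81.02737426757812) [[0.40994788 0.34559782 0.02      ]]
[-1.07221487  0.21022856  0.25879644  2.11087606 -0.07252821  0.8286057
 -1.97408144]
9.9167 [[323.63353875 138.25285387]]
```

View pics/w2.png

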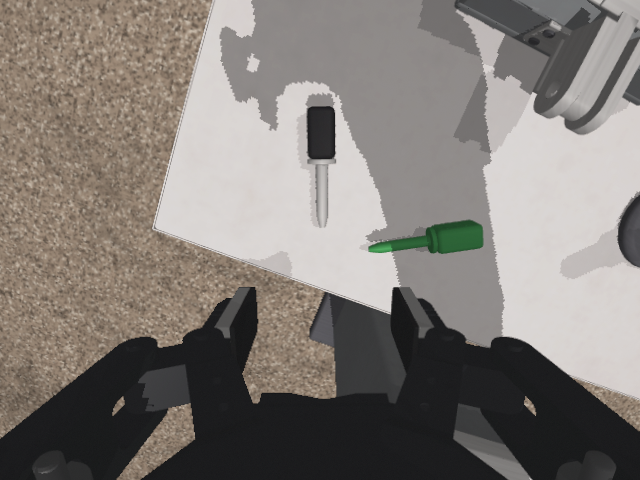

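The black pin lies along image rows: handle (307–335, 106–159), collar at row 161, nose at (322,227). The green one at (430,238) is well clear.

```bash
cat > pinpick.py <<'E'
from h import *
f=load('w2'); im=f['image'].max(2).astype(int)
c=[]
for v in range(172,216,4):
    row=im[v,305:340]; w=np.clip(row-100,0,None) if 0 else None
    g=np.abs(np.gradient(row.astype(float))); 
    e=np.where(g>12)[0]; c.append((305+(e.min()+e.max())/2,v,e.max()-e.min()))
c=np.array(c); k=abs(c[:,2]-np.median(c[:,2]))<3
st=onz(f,c[k,:2],.013)[:,:2]; l=cv2.fitLine(st.astype(np.float32),cv2.DIST_HUBER,0,.001,.001).ravel()
nose=onz(f,[[322.3,227]],.013)[0]; col=onz(f,[[321,163.]],.013)[0]
hd=[onz(f,[[308,130],[335,130]],.026).mean(0)]
d=l[:2]*np.sign(l[:2]@(nose-col)[:2]); print('widths',c[:,2],'dir',np.degrees(np.arctan2(d[1],d[0])),'stem len',np.linalg.norm(nose-col),nose,col,hd)
cen=nose[:2]-d*.078; print('centre from nose',cen,'from collar',col[:2]-d*.024)
off=l[2:]-cen; perp=np.array([-d[1],d[0]]); cen=cen+perp*(off@perp)
ang=np.arctan2(d[1],d[0]); yaw=ang+np.pi/2
print('grasp',cen,yaw)
e=[np.pi,0,yaw]
robot.goto([*cen,.09],e); robot.move_straight([*cen,.0155],vel=.12,contact_N=15)
robot.grip(0,60); s=robot.sense(); print(s['tcp_pos'],s['opening'],s['wrist_force'],s['t'])
np.save('pinz.npy',[s['tcp_pos'][2]])
robot.move_straight([*cen,.15],vel=.2)
P=C+CR@[-.114,.017+.024+.075,.15]; yaw2=YAW
print(robot.inverse_kinematics(P,[np.pi,0,yaw2]))
robot.goto(P,[np.pi,0,yaw2]); print(robot.sense()['opening'],robot.sense()['t'])
snap('wrist','w3');snap('scene','s3')
E
python3 pinpick.py
```

```text
widths [14. 14. 13. 19. 14. 13. 13. 14. 13. 13. 13.] dir -158.54770930036588 stem len 0.054630686239213265 [0.33734637 0.31907523 0.013     ] [0.38798711 0.3395698  0.013     ] [array([0.41217754, 0.34825542, 0.026     ])]
centre from nose [0.40994271 0.34760188] from collar [0.41032445 0.34834723]
grasp [0.40973724 0.3481248 ] -1.196383221991323
[0.41022471 0.34858839 0.0163575 ] 0.2444558984361671 [4.92558337e-03 1.40872992e-02 5.20973115e+00] 11.6417
[-0.67191612  0.42245057  0.04528737  1.84254867 -0.02414243  0.87712018
 -0.64616768]
0.2460718445233591 13.575
```

Run:
```python
from h import *
P=C+CR@[-.114,.017+.024+.060,.067+.0034]
robot.move_straight(P,vel=.2); s=robot.sense(); print(CR.T@(s['tcp_pos']-C),s['tcp_rot'],s['t'])
w=snap('wrist','w4');f=snap('scene','s4')
a=w['image'][150:400,190:440]; a=cv2.resize(a,(400,400),interpolation=2)
print('scene proj nose/hole L ear',proj(f,[C+CR@[-.114,.023,.067],C+CR@[-.114,.017,.067]]),'wrist',proj(w,[C+CR@[-.114,.023,.067]]))
u,v=proj(f,[C+CR@[-.114,.03,.067]])[0].astype(int); b=cv2.resize(f['image'][v-40:v+40,u-40:u+40],(400,400),interpolation=2)
cv2.imwrite('pics/c4.png',np.hstack([a,b])[:,:,::-1])
```

```text
[-0.11368286  0.10168991  0.07093494] [-3.14090425e+00 -6.88825261e-04 -3.07523870e-02] 14.2333
scene proj nose/hole L ear [[302.53691562 272.63745604]
 [304.66648447 274.52987452]] wrist [[322.66565269 447.59842538]]
```

View pics/c4.png

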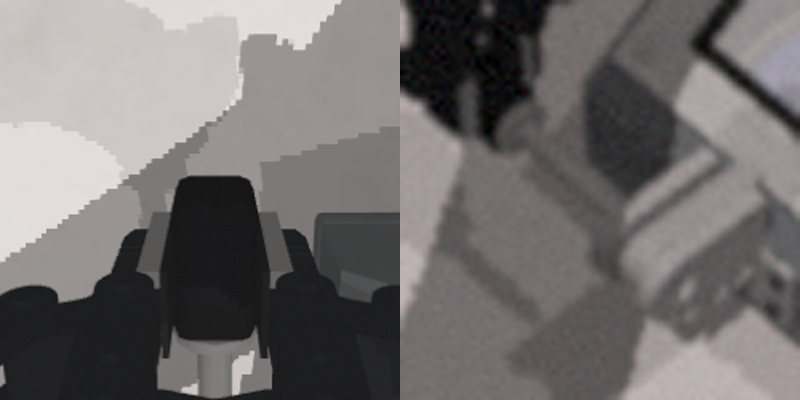

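Handle is square between the pads and the stem points at the left ear. Insert.

Run:
```python
from h import *
h=robot.move_straight(C+CR@[-.114,.034,.067+.003],vel=.05,contact_N=14)
s=robot.sense(); print(h,CR.T@(s['tcp_pos']-C),CR.T@s['wrist_force'],s['torque'].round(2),s['t'])
```

```text
True [-0.11596975  0.0409602   0.06965435] [ 0.13974421  0.4801695  -0.31624448] [ 0.14 -0.12 -0.02] 15.4833
```

Run:
```python
from h import *
h=robot.move_straight(C+CR@[-.115,.036,.0695],vel=.03,contact_N=20)
s=robot.sense(); print(h,CR.T@(s['tcp_pos']-C),CR.T@s['wrist_force'],s['t'])
robot.grip(.6); p=s['tcp_pos']; robot.move_straight(p+[0,0,.10],vel=.2)
# on towards the pen: look position beside stand
S=np.array([.447,.018,0])
yaw=YAW; print([robot.inverse_kinematics([*S[:2],.15],[np.pi,0,y]) for y in(yaw,yaw+np.pi/2)])
w=snap('wrist','w5');f=snap('scene','s5')
a=cv2.resize(w['image'][150:400,190:440],(400,400),interpolation=2)
u,v=proj(f,[C+CR@[-.114,.02,.067]])[0].astype(int); b=cv2.resize(f['image'][v-40:v+40,u-40:u+40],(400,400),interpolation=2)
cv2.imwrite('pics/c5.png',np.hstack([a,b])[:,:,::-1]); print(proj(w,[C+CR@[-.114,v,.067] for v in(.017,.021,.061)]).round(1).tolist())
```

```text
False [-0.11604501  0.04083169  0.0696963 ] [-2.93455125 11.84528184 -2.38414536] 15.85
[array([-0.24897217,  0.21482572,  0.13074075,  2.15728212, -0.03986509,
        0.77166028, -0.12362288]), array([ 0.00704459,  0.22367386, -0.16152018,  2.14346334,  0.05085098,
        0.77791912,  1.35303689])]
[[327.9, 276.3], [327.9, 271.2], [328.1, 217.5]]
```

View pics/c5.png

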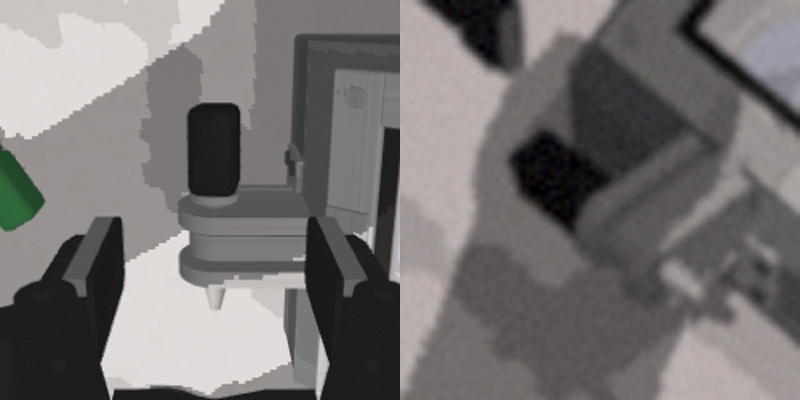

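The pin is home: collar against the left ear at crop (212,200), nose out beyond the right ear at (215,300). On to the pen: one close look, measured in code.

```bash
cat > penlook.py <<'E'
from h import *
M=Rot.from_euler('xyz',[np.pi,0,YAW]).as_matrix()
S=np.array([.447,.018,0]); p=S+M[:,1]*.05+[0,0,.30]; print(p)
robot.goto(p,eul(M)); robot.grip(.8)
f=snap('wrist','w6'); v,u=np.mgrid[0:480,0:640]
P=depth(f,np.c_[u.ravel(),v.ravel()]).reshape(480,640,3); np.save('pics/P6',P)
print(robot.sense()['t'],proj(f,[S+[0,0,.185],S+[0,0,.1],S+[0,0,.012]]).round(1).tolist())
near=np.hypot(P[...,0]-S[0],P[...,1]-S[1])<.06
for z,tol,R in((.185,.006,.013),(.0975,.006,.019),(.012,.006,.042)):
    m=(near&(abs(P[...,2]-z)<tol)).astype(np.uint8); cs,_=cv2.findContours(m,0,1)
    if not cs: print(z,'none'); continue
    c=max(cs,key=cv2.contourArea).reshape(-1,2); w=onz(f,c,z)[:,:2].astype(np.float32); print(z,len(c),cv2.minEnclosingCircle(w),'R',R)
E
python3 penlook.py
```

```text
[ 0.44545025 -0.03197598  0.3       ]
18.525 [[323.5, 174.2], [323.7, 167.2], [323.8, 162.9]]
0.185 99 ((0.449891060590744, 0.020028233528137207), 0.012880261987447739) R 0.013
0.0975 124 ((0.4497361481189728, 0.020003367215394974), 0.01900283619761467) R 0.019
0.012 196 ((0.44975745677948, 0.020220991224050522), 0.04142950475215912) R 0.042
```

View pics/w6.png

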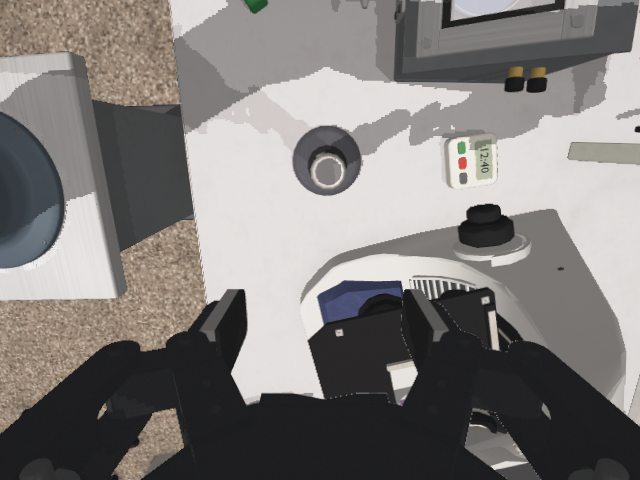

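The pen top (328,170), collar and foot circles all agree: axis at (0.450, 0.020), upright. Grasp it and check the lift.

```bash
cat > penpick.py <<'E'
from h import *
S=np.array([.4498,.0201]); e=[np.pi,0,YAW]
robot.goto([*S,.25],e); robot.move_straight([*S,.150],vel=.12,contact_N=12)
robot.grip(0,70); s=robot.sense(); g=s['tcp_pos']; np.save('pg.npy',g); print(g,s['tcp_rot'],s['opening'],s['wrist_force'],s['t'])
L=g[2]-.020
robot.move_straight([*S,.31],vel=.2); s=robot.sense();print(s['opening'],s['wrist_force'],s['t'])
M=att(.52,YAW); tip=lambda x,y,z: win([x,y,z])-M[:,2]*L
q=robot.inverse_kinematics(tip(-.044,.054,.06),eul(M));print(q)
robot.goto(tip(-.044,.054,.06),eul(M)); s=robot.sense(); print(s['tcp_pos']-tip(-.044,.054,.06),s['opening'],s['t'])
f=snap('scene','s7'); snap('top','t7'); X=[win([-.044,.054,.06])]; print(proj(f,X))
u,v=proj(f,X)[0].astype(int); b=cv2.resize(f['image'][v-90:v+60,u-75:u+75],(400,400),interpolation=2)
f=load('t7');u,v=proj(f,X)[0].astype(int);print(u,v); a=cv2.resize(f['image'][v-75:v+75,u-75:u+75],(400,400),interpolation=2)
cv2.imwrite('pics/c7.png',np.hstack([a,b])[:,:,::-1])
E
python3 penpick.py
```

```text
[0.45011097 0.0201673  0.15060747] [-3.14135895e+00 -7.63682317e-04 -3.09806835e-02] 0.2858702625505199 [-1.09947238 -0.73180053  5.77400412] 20.3667
0.28463029189540695 [-0.44935049 -0.67372871 -1.87515134] 21.3167
[-0.41030079  0.09455974 -0.39288597  2.14017099  0.70120382  0.66613931
 -1.33366806]
[ 0.00039084 -0.00135985 -0.00059634] 0.28885086157645745 22.4
[[305.52413272 229.71649445]]
311 234
```

View pics/c7.png

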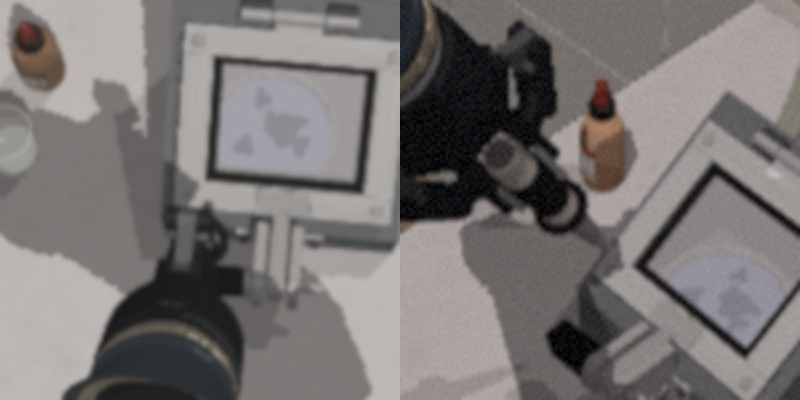

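Pen held firmly with its tip above the lower left corner, and the pin still in place. I verify the gasket in the unobstructed top view (one numeric check) and then scan.

```bash
cat > scan.py <<'E'
from h import *
T=load('t7'); g=T['image'].max(2); x0,y0=300,170
m=(g[170:245,300:390]<70).astype(np.uint8); k,l,st,cc=cv2.connectedComponentsWithStats(m)
u,v=proj(T,[win([0.044,0,0])])[0].round().astype(int); i=l[v-y0,u-x0]; print(i,st[i])
cs,hi=cv2.findContours((l==i).astype(np.uint8),cv2.RETR_CCOMP,1)
holes=[c for c,h in zip(cs,hi[0]) if h[3]>=0]; c=max(holes,key=cv2.contourArea).reshape(-1,2)+[x0,y0]
o,d=ray(T,cv2.boxPoints(cv2.minAreaRect(c))); n=WR[:,2]; X=o+d*(((W0-o)@n)/(d@n))[:,None]; B=(X-W0)@WR; print(B.round(4).tolist(),'centre',B.mean(0)[:2])
if i==0 or np.abs(B.mean(0)[:2]).max()>.004: raise SystemExit('check')
L=np.load('pg.npy')[2]-.020; M=att(.52,YAW); e=eul(M); tip=lambda x,y,z: win([x,y,z])-M[:,2]*L
def where():
    s=robot.sense(); R=Rot.from_euler('xyz',s['tcp_rot']).as_matrix(); print((WR.T@(s['tcp_pos']+R[:,2]*L-W0)).round(4),s['wrist_force'].round(1),round(s['t'],2))
H=.010
robot.move_straight(tip(-.044,.054,.025),vel=.08); robot.move_straight(tip(-.044,.054,H),vel=.03); where()
for x,y in((.044,.054),(.044,-.054),(-.044,-.054),(-.044,.054)):
    robot.move_straight(tip(x,y,H),vel=.045); where()
robot.move_straight(tip(-.044,.054,.04),vel=.06); robot.move_straight(tip(-.06,.054,.12),vel=.2); where()
E
python3 scan.py
```

```text
0 [   0    0   90   75 6291]
[[-0.0517, 0.0579, 0.0], [0.044, 0.0558, 0.0], [0.0433, -0.0605, 0.0], [-0.0523, -0.0624, 0.0]] centre [-0.00414074 -0.00231938]check
```

The contour found is the gasket's outer edge (96×117 mm against 95×115 expected), centred at (−4,−2) mm. The wrist view gave about (−0.5, 0). Both are inside the ±10 mm tolerance, so I split the difference and scan.

```bash
sed -i 's/WX=-.004/WX=-.006/; s/W0=C+CR@\[0,0,.1075\]/W0=C+CR@[0,-.001,.1075]/' h.py
sed -i "s/^if i==0.*$//" scan.py; python3 scan.py
```

```text
0 [   0    0   90   75 6291]
[[-0.0497, 0.0589, 0.0], [0.046, 0.0568, -0.0], [0.0453, -0.0595, 0.0], [-0.0503, -0.0614, 0.0]] centre [-0.00214074 -0.00131938]
[-0.0441  0.0541  0.0099] [ 0.6  0.  -1.4] 23.74
[0.0437 0.054  0.01  ] [ 1.   0.2 -0.6] 25.85
[ 0.044  -0.0537  0.01  ] [ 1.3  1.2 -0.8] 28.4
[-0.0437 -0.054   0.01  ] [ 0.1  0.5 -0.7] 30.51
[-0.044   0.0537  0.01  ] [-0.3 -0.3 -0.5] 33.06
[-0.0599  0.0534  0.1195] [ 0.5 -0.4 -1.3] 34.27
```

The scan ran at 10 mm with no contact. Before returning the pen I check that its actual tip was where I assumed, using the scene picture taken before descent.

Run:
```python
from h import *
import h
L=np.load('pg.npy')[2]-.020; 
M=att(.52,YAW); tip=h.C+CR@[0,0,.1075]+WR@[-.004-.044,.054,WD+.06]+np.array([.0004,-.0014,-.0006])
im=[]
for n in('s7','t7'):
    f=load(n); A=proj(f,[tip-M[:,2]*z for z in(0,.0775,.165)]); print(n,A.round(1).tolist())
    u,v=A[0].astype(int); c=cv2.resize(f['image'][v-60:v+20,u-60:u+20],(560,560),interpolation=2)[:,:,::-1].copy()
    for p,col in zip(A,((0,0,255),(0,255,0),(255,0,0))): cv2.circle(c,tuple(((p+.5-[u-60,v-60])*7).astype(int)),3,col,-1)
    im.append(c)
cv2.imwrite('pics/c8.png',im[0])
```

```text
s7 [[306.2, 230.2], [289.0, 215.5], [266.2, 195.9]]
t7 [[312.2, 234.3], [309.0, 247.6], [304.8, 265.6]]
```

View pics/c8.png

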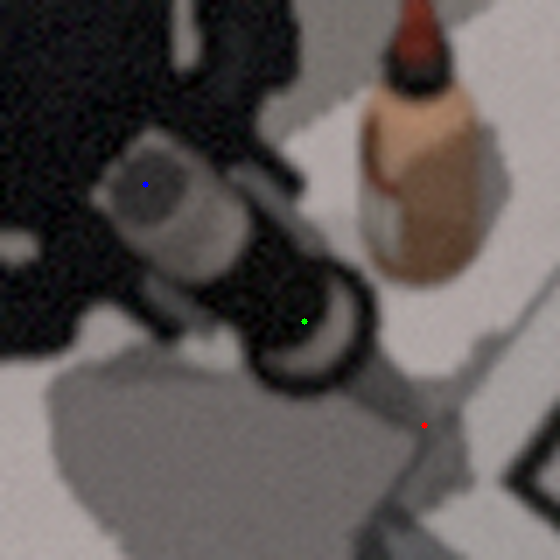

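The projected top, collar and tip all fall on the pen in the image, so the tip was where assumed. Return the pen.

```bash
cat > ret.py <<'E'
from h import *
g=np.load('pg.npy'); e=[np.pi,0,YAW]; S=g[:2].copy()
robot.goto([*S,.31],e); s=robot.sense(); print(s['tcp_pos'][:2]-S,s['opening'],s['t'])
h=robot.move_straight([*S,.25],vel=.15,contact_N=8)
for _ in range(1):
    h=robot.move_straight([*S,g[2]-.001],vel=.06,contact_N=8); s=robot.sense(); print(h,s['tcp_pos']-g,s['wrist_force'],s['t'])
E
python3 ret.py
```

```text
[-0.00024007  0.00068532] 0.28818516513471837 35.3
True [-7.56893882e-05  1.70850575e-05  2.26943703e-05] [-0.82128957  0.37175899  3.73954109] 37.4417
```

Seated exactly at the height where I picked it up. Release, retreat and check.

Run:
```python
from h import *
g=np.load('pg.npy'); e=[np.pi,0,YAW]; S=g[:2]
robot.grip(.7); robot.move_straight([*S,.30],vel=.15)
M=Rot.from_euler('xyz',e).as_matrix(); robot.goto(np.r_[S,.30]+M[:,1]*.05,e)
f=snap('wrist','w9'); v,u=np.mgrid[0:480,0:640]; P=depth(f,np.c_[u.ravel(),v.ravel()]).reshape(480,640,3)
near=np.hypot(P[...,0]-S[0],P[...,1]-S[1])<.06
for z,R in((.185,.013),(.0975,.019),(.012,.042)):
    m=(near&(abs(P[...,2]-z)<.006)).astype(np.uint8); cs,_=cv2.findContours(m,0,1)
    if not cs: print(z,'none'); continue
    c=max(cs,key=cv2.contourArea).reshape(-1,2); print(z,cv2.minEnclosingCircle(onz(f,c,z)[:,:2].astype(np.float32)),'top z',np.median(P[...,2][m>0]))
t=snap('top','t9'); a=cv2.resize(t['image'][140:340,220:460],(720,600),interpolation=2); cv2.imwrite('pics/c9.png',a[:,:,::-1]); print(robot.sense()['t'])
```

```text
0.185 ((0.44988998770713806, 0.02016706019639969), 0.012893244624137878) top z 0.18588839495063508
0.0975 ((0.4497479498386383, 0.020249729976058006), 0.01883850246667862) top z 0.0999559513708902
0.012 ((0.4497426450252533, 0.02022516541182995), 0.041536878794431686) top z 0.011578661452592676
39.4417
```

View pics/c9.png

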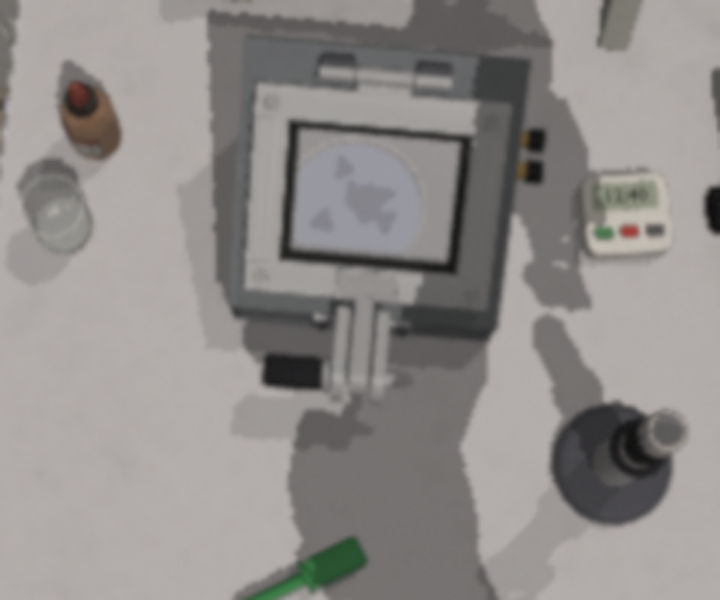

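The frame is down, the pin is home, the pen is upright in its stand and the bystanders are in place. I'm handing the job in.

```bash
python3 -c "
from plant import robot
robot.close_job(); print('done')"
```

```text
the job is handed in; nothing more can be done
done
```

I closed the clamp frame and pushed the black-handled pin in from the left. I then traced the gasket once with the pen, put the pen back, and handed the job in at about 39.5 s of the 72 s allowed. I have no verdict from the judge.

**Last checks**
- **Pen in its stand:** the pen's top, its collar and the stand's foot are all centred within 0.2 mm of each other. The top measured 186 mm high against 185 expected, so it is upright and fully down.
- **Frame and pin:** in the final top view the frame is flat and the pin's collar is against the left ear. The wrist view after insertion showed its nose out beyond the right ear.
- **Bystanders:** the bottle, beaker, timer and green look-alike look untouched in the final view; I did not measure their positions.
- **Scan:** the tip's computed position was within 0.5 mm of each corner and about 10 mm above the gasket, with no contact force. The scene picture taken before the descent confirmed the tip was where I assumed.

**What disagreed or deviated**
- **Window position:** the top camera put it about 4 mm lower on the slope and 2 mm to the right of the wrist-camera estimate. I split the difference, well inside the ±10 mm tolerance.
- **Gasket check:** my numeric check before the scan failed its lookup and measured the gasket's outer edge instead of the inner one. I used that reading and dropped the stop condition.
- **Pin hole:** the pin settled about 2 mm nearer the robot than the measured hole line.
- **Pen angle:** I held it about 5 degrees off square to stay within the joint range; 15 degrees was allowed.
- **Scan speed:** each side averaged about 4.2 cm/s including stops. The peak within a side was not measured and may have passed 5 cm/s.

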